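Put the painted wooden pieces back on their own boards

ROBOT

A 6-joint arm with a two-finger parallel gripper is mounted at the origin on the work surface. World frame = base frame: x ahead of the robot, y to its left, z up, the work surface at z = 0. Lengths are in mm, angles in rad, forces in N, time in s.
With the tool pointing down it reaches from about 325 to 1000 mm from the base axis. Payload 5.1 kg.
Tool frame: the origin (TCP) lies midway between the tips of the shut fingers; the grasp point (between the pads) lies 19 mm behind it; y points along the fingers, x is the direction in which the jaws open and shut, and the axes are right-handed (so a half turn about y gives the same grasp; the last joint's range is limited). The gripper opens to 85 mm and grips with 20 to 120 N. Pads are 22 mm wide; open, the fingers measure 114 mm over their backs; the gripper's body (76 mm by 85 mm) begins 54 mm behind the grasp point. The pads swing forward as they close: fully open they stand 13 mm farther back than shut.
Start: joints at [-1.229, 0.124, 1.65, -0, 1.367, -0.083], TCP at [267.857, -592.231, 231.322] pointing down, gripper open.
Joint ranges: [-2.61, 2.61], [-1.02, 2.33], [0.03, 2.71], [-1.35, 4.49], [0.32, 2.68], [-2.91, 2.91]. Speed limits (rad/s): [2.57, 2.57, 3.14, 3.14, 3.14, 3.14].

INTERFACE

Orientations are given as a rotation vector (axis times angle).
In Python, from rig import get_obs, imaging, workorder gives the robot as it stands. The module is installed in compiled form; this text tells all that it offers.
- The arm moves only by the tool apply_moves, never from a script. Its argument "deltas" is one flat list of numbers, 4 for each row, row after row: the shift along the world's x, y, z in m, then the turn about the world's z in degrees. A call has 1 to 12 rows; each row is the pose to reach, as a shift and turn from the pose measured when the call began; what a row does not reach only later rows make up. A row lasts 1/10 s, in which the tool goes at most 50 mm and 8.59 degrees, less where a joint would pass 70% of its speed; a pose out of reach is approached as far as the arm can. A call with a gripper value outside its range is refused whole. "hand" is the finger opening in m, from 0 to 0.0854, set as the call begins (left out, the last holds). The fingers move at their own pace and stop on an object; "grip_force" is the grip in N (left out, the last holds). Time passes only in rows, so rows that repeat a pose let the fingers close. It gives the time, the measured TCP pose, the force and the opening at its end, in the units of the state.
- get_obs(): the state, without advancing time (a new reading comes with each control period).
- imaging.capture(name): name is "side" or "top"; returns a dict with "frame" (420x560x3 uint8, red, green, blue), "z_map" (420x560 float32, mm along the optical axis (not along the pixel's ray), 0 where there is no reading), "fx", "fy", "cx", "cy" (pixels), "pose" (4x4, takes a point from camera to world coordinates). Camera axes: x right, y down, z forward; pixel columns grow to the right and rows downward; lengths in mm; the calibration is good to about 2 mm. A picture is of the moment at which its call begins.
- workorder.sign_off(): hands the job in, once; it reports no verdict.
The state is a dict: "time": time; "q": joint angles; "qd": joint speeds; "effort": joint torques, N m; "ee_pos": TCP position; "tool_rot": TCP orientation; "ft_force": force on the tool from outside, world axes, zero at the start; "ft_torque": the same for the moment, N m; "gripper_width": opening from 0.0 (shut) to 1.0 (fully open).
Only numpy, scipy, OpenCV 4.12 (cv2) and the standard library are available. Lean on these libraries where they do the work, as an engineer would, in place of code of your own. Each camera call takes 0.05 s, during which the arm holds its last target. There are 200 camera calls.

TASK

The four red painted pieces are standing on each other's painting boards: move them so that the horse stands on the long rectangular board, the candlestick on the triangular board, the rooster on the square board and the pig on the round board, each upright with its feet centred on its board, and the horse lengthwise along its board (facing either way). Use the empty cork mat as the stopover, since a board must be free before its own piece can go there, and never stand a piece on the bare bench. Leave the lidded paint tin where it is, and let go of everything at the end.

Things in the scene. Friction and masses are not known exactly. Their poses are not given: they have to be found in the camera images.
- horse: Red wooden horse, white-green saddle band, four legs, about 0.16 kg. Loose. Origin: midway between its feet, z up, x to its head, y across. Body block 86 mm long (x -43 to 43), 34 wide, 36 to 68 mm high; neck and head from x = 20 to 75 mm, up to 106 mm high. Grip across the body (closing along y) at x = 0, about 57 mm above the underside.
- candlestick: Red turned wooden candlestick, 88 mm high, 0.10 to 0.18 kg. Loose. Its origin is at the centre of its underside, z up (round about z). Foot 58 mm across; stem 18 to 22 mm thick; on top a straight round cup 36 mm across, from 62 to 88 mm high. Grip the cup from above, about 73 mm above the underside.
- rooster: Red wooden rooster on a round foot 52 mm across, white comb, fanned tail, about 0.11 kg. Loose. Origin: underside centre of the foot, z up, x to its beak, y across. Body block x -29 to 29 mm, 32 wide, 34 to 68 mm high; head to x = 50, 103 mm high; tail to x = -75, 12 thick, 97 mm high. Grip across the body (closing along y) at x = 0, about 54 mm above the underside.
- pig: Red wooden pig, low and fat, white band on its back, four short legs, about 0.12 kg. Loose. Origin: midway between its feet, z up, x to its snout, y across. Body block x -37 to 37 mm, 38 wide, 20 to 54 mm high; ears at x = 26, up to 62 mm high; snout to x = 50. Grip across the body (closing along y) at x = 0, about 41 mm above the underside.
- board_long: Long rectangular board, 140 mm (its x) by 70 mm (its y): the horse's board. It is a fixed, flat plate of plain dark brown wood, 12 mm thick; origin at the centre of its underside, z up, top at z = 12 mm.
- board_triangle: Triangular board with three equal sides of about 149 mm: the candlestick's board. The middle meant is the centroid, 43 mm from each side. It is a fixed, flat plate of plain dark brown wood, 12 mm thick; origin at the centre of its underside, z up, top at z = 12 mm.
- board_square: Square board, 100 by 100 mm: the rooster's board. It is a fixed, flat plate of plain dark brown wood, 12 mm thick; origin at the centre of its underside, z up, top at z = 12 mm.
- board_round: Round board, 110 mm across: the pig's board. It is a fixed, flat plate of plain dark brown wood, 12 mm thick; origin at the centre of its underside, z up, top at z = 12 mm.
- cork_mat: Eight-sided cork mat, about 130 mm across and 8 mm thick, fixed, empty at the start: the free spot for a piece on the way. Origin at the centre of its underside, z up, top at z = 8 mm.
- paint_tin: Small closed steel paint tin, 60 mm across and 45 mm high, standing loose on the bench among the boards; to be left alone. Origin at the centre of its underside.
Things that resemble listed ones, but are neither listed nor needed, are in the scene too. What is shaped like the rooster but purple is not meant. Leave any white look-alike of the board_triangle alone.

How it is judged (in metres and radians):
On the way:
1. one of the four pieces has been set down on the cork mat (its centre within 45 mm of the mat's centre), upright, at rest and let go (((horizontal distance between horse and cork_mat below 0.045 m and z of horse in the frame of cork_mat between 0.004 and 0.012 m and angle between horse's own z axis and vertical below 0.12 rad and linear speed of horse below 0.02 m/s and contact force between the fingers and horse below 0.3 N) or (horizontal distance between candlestick and cork_mat below 0.045 m and z of candlestick in the frame of cork_mat between 0.004 and 0.012 m and angle between candlestick's own z axis and vertical below 0.12 rad and linear speed of candlestick below 0.02 m/s and contact force between the fingers and candlestick below 0.3 N) or (horizontal distance between rooster and cork_mat below 0.045 m and z of rooster in the frame of cork_mat between 0.004 and 0.012 m and angle between rooster's own z axis and vertical below 0.12 rad and linear speed of rooster below 0.02 m/s and contact force between the fingers and rooster below 0.3 N) or (horizontal distance between pig and cork_mat below 0.045 m and z of pig in the frame of cork_mat between 0.004 and 0.012 m and angle between pig's own z axis and vertical below 0.12 rad and linear speed of pig below 0.02 m/s and contact force between the fingers and pig below 0.3 N))), for 0.2 s.
At the end, for the whole second after the job is handed in: Horse on long, candlestick on triangular, rooster on square, pig on round board: each on the board's top (within 4 mm), upright within 0.12 rad, origin within 15 mm of the board's centre, at rest, let go; the horse's length within 0.3 rad of the board's, either way round (horizontal distance between horse and board_long below 0.015 m and z of horse in the frame of board_long between 0.008 and 0.016 m and angle between each of horse, candlestick, rooster, pig's own z axis and vertical below 0.12 rad and linear speed of each of horse, candlestick, rooster, pig below 0.02 m/s and contact force between the fingers and horse below 0.3 N and horizontal distance between candlestick and board_triangle below 0.015 m and z of candlestick in the frame of board_triangle between 0.008 and 0.016 m and contact force between the fingers and candlestick below 0.3 N and horizontal distance between rooster and board_square below 0.015 m and z of rooster in the frame of board_square between 0.008 and 0.016 m and contact force between the fingers and rooster below 0.3 N and horizontal distance between pig and board_round below 0.015 m and z of pig in the frame of board_round between 0.008 and 0.016 m and contact force between the fingers and pig below 0.3 N and angle between the x axis of horse and the x axis of board_long, either way round below 0.3 rad); the robot touches nothing.
It fails at once if a piece stands on the bare bench (underside centre lower than 4 mm) (height (world z) of any of horse, candlestick, rooster, pig below 0.004 m).
It fails at once if the paint tin is moved by more than 30 mm (distance of paint_tin from where it was at the start of the episode above 0.03 m).
It also fails if it takes over 144 s, if anything falls off the work surface, if the arm or the gripper's body presses on something with over 40 N, if the wrist force passes 120 N, or if a joint passes its speed limit or range.

## Working session

There is one attempt and no reset: what is moved stays moved. The work goes in short steps, Python scripts to look and compute and a tool call to move; the robot and the scene stay as the last step left them, time stands still between calls to the robot, and variables do not carry over. Pictures are saved under pics/ and viewed, about 12 in all and at most 16, crops included, and the job is handed in when it is done.

Besides the shell and the picture viewer there is one more tool, called after "Call:" as a command line: name --argument value ..., lists and objects as JSON in quotes. apply_moves: Moves the arm, as the interface text tells. Its arguments: {"type":"object","properties":{"deltas":{"type":"array"},"hand":{"type":"number"},"grip_force":{"type":"number"}},"required":["deltas"]}

```bash
mkdir -p pics; python3 - <<'E'
from rig import get_obs, imaging
import cv2,numpy as np
o=get_obs();print(o)
for n in("top","side"):
    c=imaging.capture(n);cv2.imwrite(f"pics/{n}0.png",cv2.resize(c["frame"][...,::-1],(784,588)))
    np.savez(f"{n}0.npz",**c)
    print(n,c["fx"],c["fy"],c["cx"],c["cy"],c["pose"].round(3).tolist())
E
```

```text
{'time': 0.0, 'q': array([-1.22858951e+00,  1.24523369e-01,  1.65165968e+00,  1.61182848e-05,
        1.36751451e+00, -8.26134015e-02]), 'qd': array([ 9.48626826e-04,  8.16180012e-04, -7.97268158e-04, -3.76537990e-05,
        1.62628607e-04, -5.43790040e-04]), 'effort': array([ 3.05464229e-03, -4.23605347e+01, -3.65451872e+01,  1.33396529e-04,
        6.89363907e-03,  7.43883930e-06]), 'ee_pos': array([ 267.66682765, -591.66227674,  230.04967073]), 'tool_rot': array([-1.37940895,  0.89203665, -0.8893113 ]), 'ft_force': array([ 0.24714194, -0.1776527 , -0.53014336]), 'ft_torque': array([ 0.01480836, -0.01060268, -0.0290176 ]), 'gripper_width': 1.002969360491042}
top 437.2246689063857 437.2246689063857 282.4731383782313 213.87120037302032 [[-0.019, -0.995, 0.1, 296.135], [-1.0, 0.018, -0.005, 134.467], [0.003, -0.1, -0.995, 1365.911], [0.0, 0.0, 0.0, 1.0]]
side 449.4002524609871 449.4002524609871 277.72950682917434 209.70853696849875 [[-0.691, -0.512, 0.51, -251.401], [-0.723, 0.482, -0.495, 766.644], [0.008, -0.71, -0.704, 999.211], [0.0, 0.0, 0.0, 1.0]]
```

View pics/top0.png

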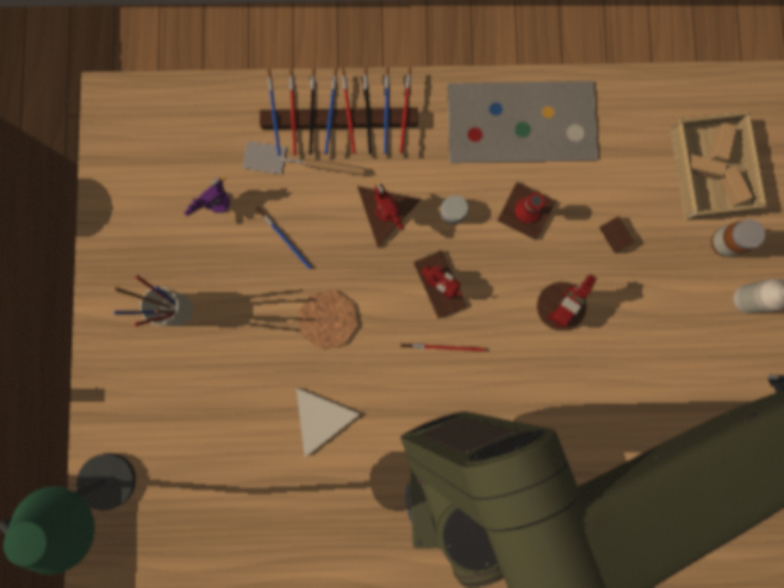

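View pics/side0.png

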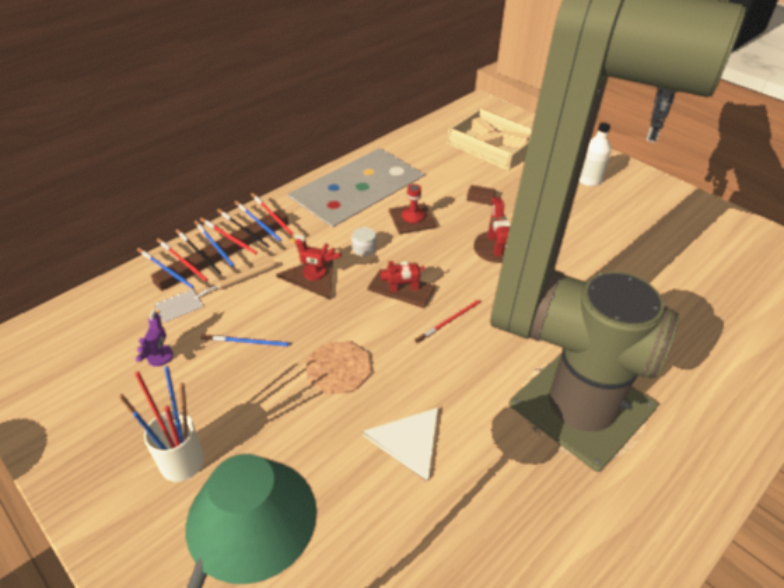

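Top view (784 px picture): rooster on triangle at (388,207), candlestick on square at (530,207), pig on long board at (440,283), horse on round board at (565,303). The empty mat is at (329,320) and the tin at (454,208). The purple rooster at (210,200), the white triangle at (325,420) and the brown block at (620,235) are look-alikes to leave alone.

```bash
cat > h.py <<'E'
import numpy as np,cv2
def load(n): return dict(np.load(n))
def cloud(c):
    v,u=np.mgrid[0:420,0:560]; z=c["z_map"]
    p=np.stack([(u-c["cx"])/c["fx"]*z,(v-c["cy"])/c["fy"]*z,z],-1)
    return p@c["pose"][:3,:3].T+c["pose"][:3,3]
def plane(c,uv,h):
    uv=np.asarray(uv,float).reshape(-1,2)
    d=np.c_[(uv[:,0]-c["cx"])/c["fx"],(uv[:,1]-c["cy"])/c["fy"],np.ones(len(uv))]@c["pose"][:3,:3].T
    o=c["pose"][:3,3]; return (o+d*((h-o[2])/d[:,2])[:,None])[:,:2]
def masks(c):
    f=c["frame"].astype(int);r,g,b=f[...,0],f[...,1],f[...,2]
    red=(r>70)&(r>2.6*g)&(r>2.6*b)
    hsv=cv2.cvtColor(c["frame"],cv2.COLOR_RGB2HSV)
    return red,hsv
E
python3 - <<'E'
from h import *
c=load("top0.npz");P=cloud(c);red,hsv=masks(c);f=c["frame"]
for n,(u,v) in dict(long=(425,265),long2=(458,305),tri=(405,205),sq=(515,225),rnd=(548,300),wood=(500,320),shadow=(420,215),mat=(329,320),tin=(454,208)).items():
    i,j=int(v/1.4),int(u/1.4);print(n,f[i,j],hsv[i,j],P[i,j].round(0))
x0,y0,x1,y1=205,115,465,255
cr=f[y0:y1,x0:x1,::-1];cr=cv2.convertScaleAbs(cv2.resize(cr,None,fx=3,fy=3,interpolation=cv2.INTER_CUBIC),alpha=1.6)
cv2.imwrite("pics/crop1.png",cr)
E
```

```text
long [74 41 29] [  8 155  74] [509.  62.  14.]
long2 [69 42 29] [ 10 148  69] [420. -11.   8.]
tri [42 29 23] [  9 115  42] [647. 103.  13.]
sq [69 43 29] [ 11 148  69] [ 597. -142.   15.]
rnd [67 41 28] [ 10 148  67] [ 425. -210.   14.]
wood [146 110  72] [ 15 129 146] [ 384. -104.    5.]
shadow [84 64 43] [ 15 124  84] [627.  68.  -1.]
mat [136  93  61] [ 13 141 136] [391. 276.   9.]
tin [138 131 116] [ 20  41 138] [630.  -4.  45.]
```

View pics/crop1.png

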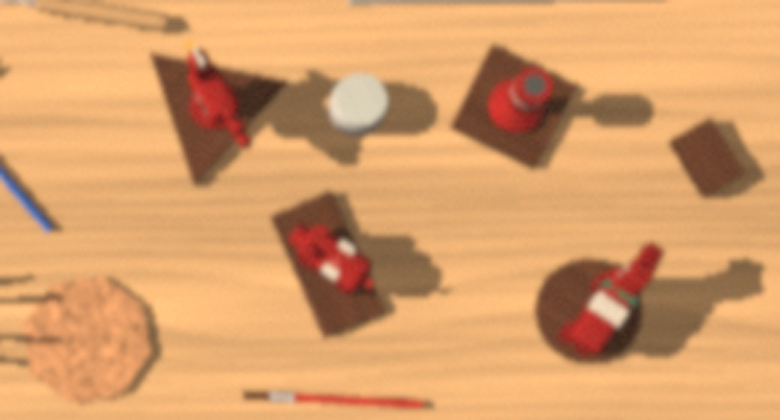

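```bash
cat > meas.py <<'E'
from h import *
def comps(m,amin=40):
    n,l,s,ce=cv2.connectedComponentsWithStats(m.astype(np.uint8)); return [(l==i) for i in range(1,n) if s[i,4]>=amin]
if __name__=="__main__":
    c=load("top0.npz");P=cloud(c);red,hsv=masks(c)
    br=(hsv[...,0]<=12)&(hsv[...,2]<95)&(hsv[...,1]>90)&~red
    br=cv2.morphologyEx((br).astype(np.uint8),cv2.MORPH_OPEN,np.ones((2,2)))
    roi=dict(long=(295,175,338,230),tri=(254,130,303,178),sq=(354,128,400,173),rnd=(382,198,424,237))
    for n,(a,b,e,d) in roi.items():
        m=np.zeros_like(br);m[b:d,a:e]=br[b:d,a:e]
        m=max(comps(cv2.dilate(m,np.ones((3,3)))>0),key=np.sum)&(m>0)
        v,u=np.nonzero(m);q=plane(c,np.c_[u,v],12).astype(np.float32)
        if n in("long","sq"): print(n,cv2.minAreaRect(q))
        elif n=="tri":
            t=cv2.minEnclosingTriangle(q[:,None])[1].reshape(3,2);print(n,t.tolist(),t.mean(0),np.linalg.norm(t-np.roll(t,1,0),axis=1))
        else: print(n,cv2.minEnclosingCircle(q), cv2.fitEllipse(cv2.convexHull(q)))
    # mat
    mm=np.zeros(red.shape,bool);mm[200:255,205:262]=True
    mm&=(hsv[...,0]<=14)&(P[...,2]>3)&(np.abs(c["frame"][...,0].astype(int)-c["frame"][...,1]-43)<40)
    mm=mm&(hsv[...,2]>110); mm=max(comps(mm),key=np.sum)
    v,u=np.nonzero(mm);q=plane(c,np.c_[u,v],8).astype(np.float32);print("mat",cv2.minEnclosingCircle(q),q.mean(0))
    bands=dict(pig=(roi["long"],55,72),rooster=(roi["tri"],68,86),candle=(roi["sq"],92,108),horse=((382,185,434,237),70,88))
    for n,((a,b,e,d),z0,z1) in bands.items():
        m=np.zeros(red.shape,bool);m[b:d,a:e]=True
        q=P[m&(P[...,2]>25)];k=q[(q[:,2]>z0)&(q[:,2]<z1)]
        r=cv2.minAreaRect(k[:,:2].astype(np.float32)) ;al=cv2.PCACompute(q[:,:2],None)
        print(n,len(k),"mean",k.mean(0).round(1),"rect",r,"all",al[0].round(1),al[1][0].round(3),"zmax",q[:,2].max())
    print("horse/pig white band:")
    for n,(a,b,e,d) in dict(pig=(308,190,332,218),horse=(395,205,418,228)).items():
        f=c["frame"][b:d,a:e].astype(int);w=(f[...,2]>0.55*f[...,0])&(f[...,0]>110)
        q=P[b:d,a:e][w];q=q[q[:,2]>40];print(n,len(q),q.mean(0).round(1),cv2.minAreaRect(q[:,:2].astype(np.float32)))
E
python3 meas.py
```

```text
long ((463.87701416015625, 21.218273162841797), (136.2926025390625, 75.3676528930664), 22.514007568359375)
tri [[649.1473999023438, 55.9564094543457], [551.6143188476562, 162.13587951660156], [697.7113647460938, 207.56150817871094]] [632.8244 141.8846] [159.19348 144.17622 152.9962 ]
sq ((626.7074584960938, -175.7761688232422), (96.92829132080078, 97.2407455444336), 61.99431228637695)
rnd ((409.2317199707031, -244.54299926757812), 53.611019134521484) ((409.0791320800781, -243.33018493652344), (102.71810150146484, 103.99161529541016), 132.4918212890625)
mat ((392.6564636230469, 279.3038024902344), 68.40115356445312) [392.1824  279.85477]
pig 303 mean [466.3  26.9  65.3] rect ((467.64703369140625, 26.71798324584961), (96.33441162109375, 38.046199798583984), 52.980220794677734) all [[463.6  31.1]] [ 0.916 -0.4  ] zmax 1365.9113025483948
rooster 171 mean [629.3 142.6  80.2] rect ((617.2905883789062, 133.90245056152344), (95.09033203125, 32.87923812866211), 29.3326473236084) all [[619.5 142.5]] [0.994 0.106] zmax 1365.9113025483948
candle 124 mean [ 628.5 -171.5  101.4] rect ((628.74755859375, -171.83587646484375), (32.76264953613281, 35.18754959106445), 79.97614288330078) all [[ 620.3 -163.9]] [ 0.736 -0.677] zmax 1365.9113025483948
horse 302 mean [ 403.5 -236.4   81. ] rect ((408.2264099121094, -241.3253173828125), (35.4086799621582, 88.42146301269531), 52.6766471862793) all [[ 412.6 -234.3]] [-0.398  0.917] zmax 1365.9113025483948
horse/pig white band:
pig 41 [456.6  26.9  97.2] ((389.4199523925781, 76.23291778564453), (17.300636291503906, 219.25811767578125), 53.51339340209961)
horse 91 [ 407.9 -239.8   82.1] ((407.5064697265625, -240.38694763183594), (34.08208084106445, 22.032493591308594), 51.79084396362305)
```

```bash
python3 - <<'E'
from h import *
a=load("side0.npz")["frame"][140:215,195:320,::-1];b=load("top0.npz")["frame"][180:230,290:345,::-1];d=load("top0.npz")["frame"][128:180,250:305,::-1]
R=lambda i,w,h:cv2.convertScaleAbs(cv2.resize(i,(w,h),interpolation=cv2.INTER_CUBIC),alpha=1.8)
cv2.imwrite("pics/crop2.png",np.hstack([R(a,500,300)]) if 0 else np.vstack([R(a,550,330),np.hstack([R(b,275,250),R(d,275,250)])]))
E
```

```text
(no output)
```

View pics/crop2.png

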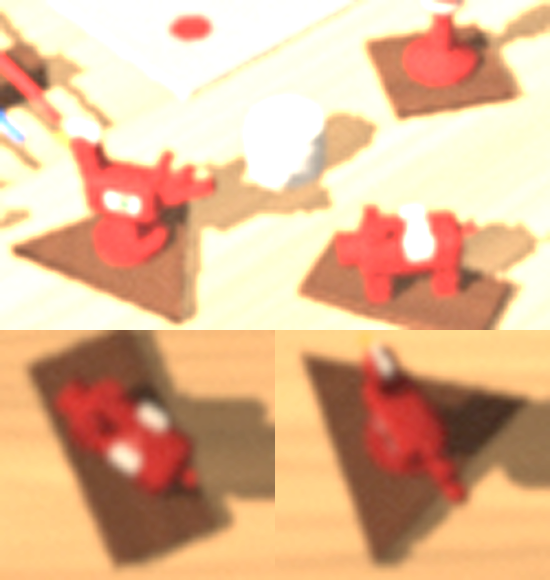

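The pig's snout points to +x+y, and the rooster's head points +x with a little +y.

```bash
python3 - <<'E'
from h import *
from rig import get_obs
from scipy.spatial.transform import Rotation as R
c=load("top0.npz")
print("pig band",plane(c,[317.6,202],66),"rooster body",plane(c,[276,148.4],80))
M=R.from_rotvec(get_obs()["tool_rot"]).as_matrix();print(M.round(3),"jaw deg",np.degrees(np.arctan2(M[1,0],M[0,0])))
E
```

```text
pig band [[460.47869143  21.84836887]] rooster body [[623.03594538 143.58499741]]
[[ 0.412 -0.001  0.911]
 [-0.911  0.002  0.412]
 [-0.002 -1.     0.   ]] jaw deg -65.66330358575813
```

Call:
apply_moves --deltas '[0.196,0.615,0,28.7,0.196,0.615,0,28.7,0.196,0.615,0,28.7,0.196,0.615,0,28.7,0.196,0.615,0,28.7,0.196,0.615,0,28.7,0.196,0.615,0,28.7,0.196,0.615,0,28.7,0.196,0.615,0,28.7,0.196,0.615,0,28.7,0.196,0.615,0,28.7,0.196,0.615,0,28.7]' --hand 0.0854

```text
time: 1.3
ee_pos: [449.7, -18.4, 230.1]
tool_rot: [-1.51, 0.506, -0.504]
ft_force: [0.1, -0.4, 0.3]
gripper_width: 0.995
```

Call:
apply_moves --deltas '[0.014,0.041,0,0,0.014,0.041,0,0,0.014,0.041,-0.05,0,0.014,0.041,-0.09,0,0.014,0.041,-0.12,0,0.014,0.041,-0.15,0,0.014,0.041,-0.175,0,0.014,0.041,-0.19,0,0.014,0.041,-0.198,0,0.014,0.041,-0.198,0,0.014,0.041,-0.198,0]'

```text
time: 2.4
ee_pos: [464.2, 22.3, 32.7]
tool_rot: [-1.51, 0.506, -0.505]
ft_force: [0.4, 0.3, -0.0]
gripper_width: 1.002
```

Call:
apply_moves --deltas '[0,0,0,0,0,0,0,0,0,0,0,0,0,0,0,0,0,0,0,0,0,0,0,0,0,0,0,0]' --hand 0.0 --grip_force 35

```text
time: 3.1
ee_pos: [464.8, 22.3, 33.5]
tool_rot: [-1.51, 0.505, -0.506]
ft_force: [-1.1, 0.7, 5.7]
gripper_width: 0.439
```

```bash
cat > snap.py <<'E'
import sys
from h import *
from rig import imaging,get_obs
from scipy.spatial.transform import Rotation as R
def jaw():
    M=R.from_rotvec(get_obs()["tool_rot"]).as_matrix();return np.degrees(np.arctan2(M[1,0],M[0,0])),M[2,1]
if __name__=="__main__":
    k=sys.argv[1]
    for n in("top","side"): np.savez(f"{n}{k}.npz",**imaging.capture(n))
    o=get_obs();print(o["time"],o["ee_pos"].round(1),"jaw",jaw(),"w",o["gripper_width"]*85.4,o["ft_force"].round(1))
E
python3 snap.py 1
```

```text
3.2 [464.8  22.3  33.5] jaw (np.float64(-36.97828882558113), np.float64(-0.9999990686898915)) w 37.46047389379521 [-1.8 -0.4  6.2]
```

Call:
apply_moves --deltas '[0,0,0.02,0,0,0,0.05,0,0,0,0.09,0,-0.014,0.05,0.11,0,-0.028,0.1,0.11,0,-0.042,0.15,0.11,0,-0.056,0.2,0.11,0,-0.067,0.24,0.11,0,-0.072,0.257,0.11,0,-0.072,0.257,0.11,0]'

```text
time: 4.2
ee_pos: [391.3, 281.2, 142.7]
tool_rot: [-1.512, 0.502, -0.501]
ft_force: [0.5, -1.0, -1.5]
gripper_width: 0.44
```

```bash
python3 snap.py 2; python3 - <<'E'
from h import *
t=load("top2.npz")["frame"][120:260,180:440,::-1];s=load("side2.npz")["frame"][120:300,120:380,::-1]
cv2.imwrite("pics/p2.png",cv2.convertScaleAbs(np.vstack([cv2.resize(t,(520,280)),cv2.resize(s,(440,305))[:, :] if 0 else cv2.resize(s,(520,320))]),alpha=1.5))
E
```

```text
4.3 [392.2 279.1 142.6] jaw (np.float64(-36.90277196393364), np.float64(-0.9999999121803289)) w 37.57732306378422 [ 0.3  1.4 -1.2]
```

View pics/p2.png

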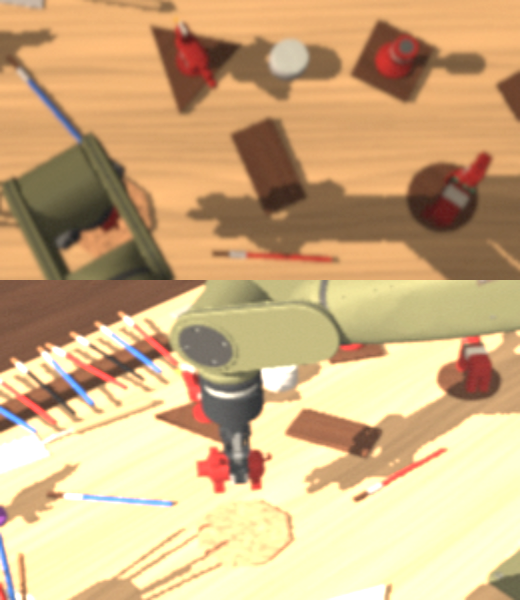

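The pig is held level at the body's middle over the mat, and the long board is now empty. I'll lower the pig and measure the board.

Call:
apply_moves --deltas '[0,0,-0.04,0,0,0,-0.07,0,0,0,-0.095,0,0,0,-0.105,0,0,0,-0.11,0,0,0,-0.1125,0,0,0,-0.1125,0,0,0,-0.1125,0]'

```text
time: 5.1
ee_pos: [393.2, 279.5, 31.5]
tool_rot: [-1.51, 0.503, -0.506]
ft_force: [0.6, -0.9, -0.7]
gripper_width: 0.441
```

```bash
cat > board.py <<'E'
# usage: board.py snap shape topx0 y0 x1 y1 sidex0 y0 x1 y1
import sys
from meas import *
k,shape=sys.argv[1:3];v=list(map(int,sys.argv[3:]))
for n,roi in(("top",v[:4]),("side",v[4:])):
    if len(roi)<4: continue
    c=load(f"{n}{k}.npz");red,hsv=masks(c);a,b,e,d=roi
    f=c["frame"].astype(float)
    br=(f[...,0]>1.5*f[...,1])&(hsv[...,2]<120)&(hsv[...,2]>14)&~red
    m=np.zeros(red.shape,np.uint8);m[b:d,a:e]=br[b:d,a:e]
    m=cv2.morphologyEx(m,cv2.MORPH_OPEN,np.ones((2,2)))
    m=max(comps(m>0),key=np.sum);y,x=np.nonzero(m)
    q=plane(c,np.c_[x,y],12).astype(np.float32)
    if shape=="rect":print(n,cv2.minAreaRect(q))
    if shape=="tri":
        t=cv2.minEnclosingTriangle(q[:,None])[1].reshape(3,2);print(n,t.mean(0),np.linalg.norm(t-np.roll(t,1,0),axis=1),t.tolist())
    if shape=="circ":print(n,cv2.minEnclosingCircle(q))
    print("  mean",q.mean(0),len(q))
E
python3 board.py 2 rect 290 172 338 232 258 180 318 240
```

```text
top ((472.965087890625, 29.6409912109375), (110.4110107421875, 64.2237319946289), 22.509193420410156)
  mean [473.6899    29.953234] 698
side ((467.75732421875, 41.07977294921875), (105.00739288330078, 59.02641296386719), 23.980144500732422)
  mean [466.70932  42.92543] 288
```

Call:
apply_moves --deltas '[0,0,-0.001,0,0,0,-0.002,0,0,0,-0.002,0,0,0,-0.002,0]'

```text
time: 5.5
ee_pos: [393.2, 279.6, 29.6]
tool_rot: [-1.51, 0.503, -0.506]
ft_force: [-0.0, -0.0, -1.5]
gripper_width: 0.437
```

Call:
apply_moves --deltas '[0,0,0,0,0,0,0,0,0,0,0,0,0,0,0,0,0,0,0,0,0,0,0,0,0,0,0,0,0,0,0,0]' --hand 0.0854

```text
time: 6.3
ee_pos: [393.2, 279.6, 29.6]
tool_rot: [-1.51, 0.503, -0.506]
ft_force: [-0.2, -0.1, -0.1]
gripper_width: 1.001
```

Call:
apply_moves --deltas '[0,0,0.02,0,0,0,0.05,0,0,0,0.1,0,0,0,0.15,0,0,0,0.2,0,0,-0.05,0.2,0,0,-0.1,0.2,0,0,-0.15,0.2,0,0,-0.2,0.2,0,0,-0.25,0.2,0,0,-0.3,0.2,0,0,-0.3,0.2,0]'

```text
time: 7.5
ee_pos: [392.8, -25.7, 229.7]
tool_rot: [-1.51, 0.51, -0.515]
ft_force: [0.3, 0.6, -0.3]
gripper_width: 1.0
```

```bash
python3 snap.py 3; python3 - <<'E'
from h import *
t=load("top3.npz")["frame"][:,:,::-1];s=load("side3.npz")["frame"][:,:,::-1]
cv2.imwrite("pics/p3.png",cv2.convertScaleAbs(np.hstack([t[100:300,180:440],s[100:300,120:400]]),alpha=1.5))
E
```

```text
7.6 [393.1 -21.5 229.6] jaw (np.float64(-37.13229158063463), np.float64(-0.9999966959594686)) w 85.38749614792226 [ 0.  -0.1  0.2]
```

View pics/p3.png

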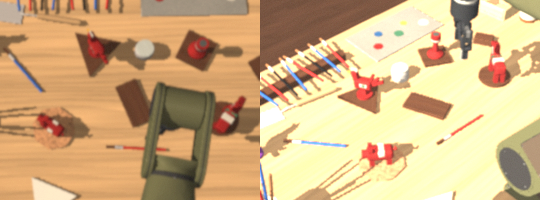

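```bash
python3 board.py 3 rect 290 172 338 232 258 180 318 224; python3 - <<'E'
from rig import get_obs; print(get_obs()["q"].round(2))
from meas import *
c=load("top3.npz");P=cloud(c)
for n,(a,b,e,d),z0,z1 in(("pig",(205,200,255,255),50,70),("horse",(385,185,434,237),70,88)):
    q=P[b:d,a:e].reshape(-1,3);k=q[(q[:,2]>z0)&(q[:,2]<z1)]
    print(n,len(k),cv2.minAreaRect(k[:,:2].astype(np.float32)),k.mean(0))
E
```

```text
top ((462.4878845214844, 25.243255615234375), (133.27061462402344, 64.96229553222656), 22.51038932800293)
  mean [463.4933    26.949903] 835
side ((453.5209655761719, 39.14728546142578), (131.53689575195312, 66.11771392822266), 21.80324363708496)
  mean [456.49902  40.50974] 437
[-0.19 -0.49  2.19  0.    1.45  0.46]
pig 319 ((397.5105285644531, 283.1248474121094), (97.04082489013672, 37.965965270996094), 53.917293548583984) [396.70666034 281.95343295  61.47084917]
horse 296 ((406.2864074707031, -239.81832885742188), (35.16993713378906, 83.02190399169922), 53.696956634521484) [ 403.20517783 -236.30845967   80.94444634]
```

```bash
python3 - <<'E'
from meas import *
for n in("top","side"):
    c=load(f"{n}3.npz");T=np.linalg.inv(c["pose"])
    def proj(p): q=T[:3,:3]@p+T[:3,3];return c["fx"]*q[0]/q[2]+c["cx"],c["fy"]*q[1]/q[2]+c["cy"]
    im=cv2.resize(c["frame"][...,::-1],None,fx=6,fy=6,interpolation=cv2.INTER_CUBIC)
    r=np.radians(22.5);X=np.array([np.cos(r),np.sin(r),0]);Y=np.array([-X[1],X[0],0])
    o=np.array([462.5,25.2,12]);pts=[proj(o+a*70*X+b*35*Y) for a,b in((1,1),(1,-1),(-1,-1),(-1,1))]
    cv2.polylines(im,[np.int32((np.array(pts)+.5)*6)],True,(0,255,0),1)
    u,v=map(int,proj(o));cr=im[(v-32)*6:(v+32)*6,(u-32)*6:(u+32)*6]
    cv2.imwrite(f"pics/_{n}.png",cr)
    P=cloud(c);print(n,u,v,P[v,u])
cv2.imwrite("pics/p4.png",cv2.convertScaleAbs(np.hstack([cv2.imread("pics/_top.png"),cv2.imread("pics/_side.png")]),alpha=1.5))
E
```

```text
top 315 203 [464.27117905  25.39386587  12.31045984]
side 288 202 [465.14305228  25.28330276  13.38655709]
```

View pics/p4.png

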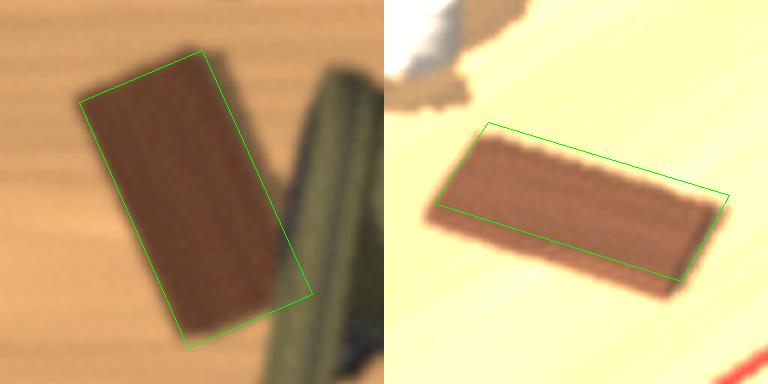

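Call:
apply_moves --deltas '[0.014,-0.219,0,-89.7,0.014,-0.219,0,-89.7,0.014,-0.219,0,-89.7,0.014,-0.219,0,-89.7,0.014,-0.219,0,-89.7,0.014,-0.219,0,-89.7,0.014,-0.219,0,-89.7,0.014,-0.219,0,-89.7,0.014,-0.219,0,-89.7,0.014,-0.219,0,-89.7,0.014,-0.219,0,-89.7,0.014,-0.219,0,-89.7]'

```text
time: 8.8
ee_pos: [408.2, -238.5, 229.4]
tool_rot: [-0.835, 1.66, -1.664]
ft_force: [0.4, -0.1, 0.3]
gripper_width: 1.001
```

```bash
python3 snap.py 4
```

```text
8.9 [ 407.9 -239.1  229.4] jaw (np.float64(-126.5833311570305), np.float64(-0.9999976392611089)) w 85.22312019939349 [-0.   0.4 -0.9]
```

Call:
apply_moves --deltas '[-0.001,-0.001,-0.04,0,-0.001,-0.001,-0.08,0,-0.001,-0.001,-0.12,0,-0.001,-0.001,-0.15,0,-0.001,-0.001,-0.17,0,-0.001,-0.001,-0.178,0,-0.001,-0.001,-0.179,0,-0.001,-0.001,-0.179,0]'

```text
time: 9.7
ee_pos: [407.7, -240.3, 51.4]
tool_rot: [-0.836, 1.658, -1.664]
ft_force: [-0.2, 0.4, 0.8]
gripper_width: 1.006
```

Call:
apply_moves --deltas '[0,0,0,0,0,0,0,0,0,0,0,0,0,0,0,0,0,0,0,0,0,0,0,0,0,0,0,0]' --hand 0.0 --grip_force 35

```text
time: 10.4
ee_pos: [408.1, -240.7, 52.2]
tool_rot: [-0.835, 1.657, -1.665]
ft_force: [-0.9, 0.8, 6.2]
gripper_width: 0.388
```

```bash
python3 snap.py 5
```

```text
10.5 [ 408.1 -240.7   52.2] jaw (np.float64(-126.53765630994346), np.float64(-0.9999893622787244)) w 33.14487405111024 [-1.8  1.2  5.7]
```

Call:
apply_moves --deltas '[0,0,0.02,0,0,0,0.05,0,0,0,0.09,0,0,0.04,0.12,8,0.01,0.08,0.12,16,0.02,0.12,0.12,24,0.03,0.16,0.12,32,0.04,0.2,0.12,40,0.05,0.235,0.12,48,0.055,0.26,0.12,55,0.055,0.267,0.12,59,0.055,0.267,0.12,59]'

```text
time: 11.7
ee_pos: [462.4, 27.4, 171.0]
tool_rot: [-1.368, 0.913, -0.915]
ft_force: [0.6, -0.1, -1.7]
gripper_width: 0.393
```

```bash
python3 snap.py 6;  python3 - <<'E'
from h import *
t=load("top6.npz")["frame"][:,:,::-1];s=load("side6.npz")["frame"][:,:,::-1]
cv2.imwrite("pics/p6.png",cv2.convertScaleAbs(np.hstack([cv2.resize(t[100:300,180:440],(390,300)),cv2.resize(s[100:240,220:400],(385,300))]),alpha=1.5))
E
```

```text
11.8 [462.5  26.2 171.4] jaw (np.float64(-67.60135013294531), np.float64(-0.9999948219895782)) w 33.37477227999901 [ 0.2 -1.2 -2.9]
```

View pics/p6.png

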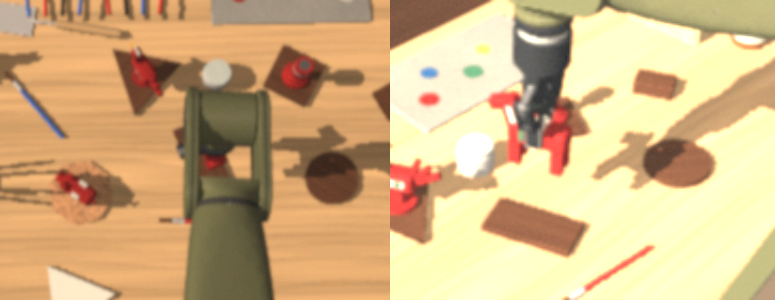

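The horse hangs upright over the long board, and the round board is empty. Lowering.

Call:
apply_moves --deltas '[0.001,0,-0.04,0,0.001,0,-0.08,0,0.001,0,-0.1,0,0.001,0,-0.112,0,0.001,0,-0.117,0,0.001,0,-0.119,0,0.001,0,-0.12,0,0.001,0,-0.12,0]'

```text
time: 12.6
ee_pos: [464.6, 26.1, 52.6]
tool_rot: [-1.365, 0.913, -0.92]
ft_force: [-0.3, -0.1, -2.0]
gripper_width: 0.391
```

```bash
python3 snap.py 7; python3 board.py 6 circ 382 195 424 240 300 182 390 215; python3 board.py 3 circ 382 195 424 240
```

```text
12.7 [464.4  26.1  52.4] jaw (np.float64(-67.60425905364232), np.float64(-0.9999867306476149)) w 33.5355310392377 [-0.6  0.7 -2.4]
top ((404.4307861328125, -244.86386108398438), 52.246742248535156)
  mean [ 393.9935  -246.18944] 574
side ((405.0865173339844, 11.776289939880371), 25.23130989074707)
  mean [405.926     10.645947] 69
top ((428.067138671875, -243.3821258544922), 35.178680419921875)
  mean [ 433.3465  -241.48717] 150
```

Call:
apply_moves --deltas '[0,0,-0.001,0,0,0,-0.0015,0,0,0,-0.0015,0]'

```text
time: 13.0
ee_pos: [464.7, 26.1, 52.2]
tool_rot: [-1.366, 0.913, -0.919]
ft_force: [-4.2, -0.4, 5.3]
gripper_width: 0.395
```

Call:
apply_moves --deltas '[0,0,0,0,0,0,0,0,0,0,0,0,0,0,0,0,0,0,0,0,0,0,0,0,0,0,0,0,0,0,0,0]' --hand 0.0854

```text
time: 13.8
ee_pos: [464.7, 26.1, 52.2]
tool_rot: [-1.366, 0.913, -0.919]
ft_force: [-0.4, -0.4, -0.4]
gripper_width: 0.994
```

Call:
apply_moves --deltas '[0,0,0.02,0,0,0,0.05,0,0,0,0.1,0,0,0,0.15,0,0,0,0.18,0,-0.01,0.04,0.18,8,-0.02,0.08,0.18,16,-0.03,0.12,0.18,24,-0.05,0.165,0.18,30,-0.065,0.21,0.18,30,-0.07,0.2535,0.18,30,-0.0705,0.2535,0.18,30]'

```text
time: 15.0
ee_pos: [392.8, 283.4, 232.3]
tool_rot: [-1.505, 0.507, -0.51]
ft_force: [0.4, -0.4, -0.7]
gripper_width: 0.996
```

```bash
python3 snap.py 8; python3 board.py 8 circ 382 195 424 240; python3 - <<'E'
from h import *
t=load("top8.npz")["frame"][:,:,::-1];s=load("side8.npz")["frame"][:,:,::-1]
cv2.imwrite("pics/p8.png",cv2.convertScaleAbs(np.hstack([cv2.resize(t[100:300,180:440],(390,300)),cv2.resize(s[100:240,220:400],(385,300))]),alpha=1.5))
c=load("top8.npz");P=cloud(c);q=P[165:235,290:345].reshape(-1,3);k=q[(q[:,2]>70)&(q[:,2]<88)];print("horse",len(k),cv2.minAreaRect(k[:,:2].astype(np.float32)))
E
```

```text
15.1 [393.7 280.2 231.9] jaw (np.float64(-37.455761410068334), np.float64(-0.9999903883696397)) w 85.08851363051915 [ 0.2 -0.9 -0.9]
top ((417.85455322265625, -246.30429077148438), 49.059425354003906)
  mean [ 426.68683 -245.33975] 461
horse 284 ((465.01385498046875, 24.200668334960938), (84.74305725097656, 35.299598693847656), 22.421043395996094)
```

View pics/p8.png

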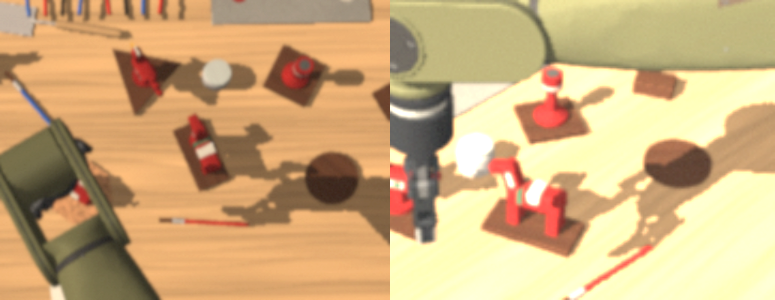

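Call:
apply_moves --deltas '[0,0,-0.04,0.4,0,0,-0.08,0.4,0,0,-0.12,0.4,0,0,-0.15,0.4,0,0,-0.18,0.4,0,0,-0.195,0.4,0,0,-0.202,0.4,0,0,-0.202,0.4]'

```text
time: 15.9
ee_pos: [393.6, 278.9, 29.2]
tool_rot: [-1.509, 0.506, -0.509]
ft_force: [0.0, -0.1, 0.6]
gripper_width: 1.002
```

Call:
apply_moves --deltas '[0,0,0,0,0,0,0,0,0,0,0,0,0,0,0,0,0,0,0,0,0,0,0,0,0,0,0,0]' --hand 0.0 --grip_force 35

```text
time: 16.6
ee_pos: [394.4, 279.5, 30.4]
tool_rot: [-1.507, 0.505, -0.51]
ft_force: [-0.5, -0.4, 6.5]
gripper_width: 0.443
```

```bash
python3 snap.py 9; python3 - <<'E'
from meas import *
c=load("top8.npz");print(plane(c,[401.3,218.3],12))
f=c["frame"].astype(float)
for th in (1.4,1.5,1.6):
    m=np.zeros(f.shape[:2],np.uint8);m[195:240,380:426]=((f[...,0]>th*f[...,1])&(f[...,0]<100))[195:240,380:426]
    m=max(comps(m),key=np.sum);y,x=np.nonzero(m);q=plane(c,np.c_[x,y],12).astype(np.float32)
    print(th,len(q),q.mean(0),cv2.minEnclosingCircle(q),q.min(0),q.max(0))
E
```

```text
16.7 [394.4 279.4  30.4] jaw (np.float64(-37.14182445706091), np.float64(-0.9999902498366501)) w 37.672878361063866 [-1.5 -0.5  5.4]
[[ 411.45171584 -241.95261954]]
1.4 896 [ 413.01163 -241.42868] ((412.50482177734375, -241.8483123779297), 54.306095123291016) [ 359.52725 -294.63284] [ 462.78043 -188.12492]
1.5 592 [ 420.85245 -242.59715] ((411.38140869140625, -241.66580200195312), 52.423099517822266) [ 362.7411  -291.66974] [ 459.7495  -194.08751]
1.6 119 [ 435.00858 -258.5684 ] ((437.14398193359375, -259.3312683105469), 34.66055679321289) [ 408.9404  -288.39697] [ 459.5784  -230.29152]
```

Call:
apply_moves --deltas '[0,0,0.02,0,0,0,0.05,0,0,0,0.09,0,0,0,0.13,0,0,-0.04,0.15,0,0,-0.085,0.15,0,0,-0.13,0.15,0,0,-0.175,0.15,0,0,-0.22,0.15,0,0,-0.265,0.15,0,0,-0.31,0.15,0,0,-0.355,0.15,0]'

```text
time: 17.9
ee_pos: [393.6, -77.1, 179.9]
tool_rot: [-1.507, 0.505, -0.509]
ft_force: [0.4, -0.2, -2.4]
gripper_width: 0.439
```

Call:
apply_moves --deltas '[0.008,-0.045,0,0,0.016,-0.09,0,0,0.016,-0.13,0,0,0.016,-0.16,0,0,0.016,-0.168,0,0,0.016,-0.168,0,0]'

```text
time: 18.5
ee_pos: [409.2, -245.4, 179.1]
tool_rot: [-1.506, 0.507, -0.51]
ft_force: [0.3, 1.0, -0.9]
gripper_width: 0.443
```

```bash
python3 snap.py 10
```

```text
18.6 [ 409.3 -244.   179.3] jaw (np.float64(-37.10389515798917), np.float64(-0.9999891955357159)) w 37.214926803868416 [ 1.6 -0.  -1.6]
```

Position is good (409.3, -244). Lowering to about 33.5, then release and retreat towards the rooster.

Call:
apply_moves --deltas '[0.001,0,-0.04,0,0.001,0,-0.08,0,0.001,0,-0.115,0,0.001,0,-0.133,0,0.001,0,-0.141,0,0.001,0,-0.144,0,0.001,0,-0.145,0,0.001,0,-0.1455,0,0.001,0,-0.1455,0]'

```text
time: 19.5
ee_pos: [411.2, -244.5, 35.0]
tool_rot: [-1.507, 0.504, -0.51]
ft_force: [-0.7, 1.0, -0.1]
gripper_width: 0.44
```

```bash
python3 snap.py 11
```

```text
19.6 [ 410.9 -244.4   34.7] jaw (np.float64(-37.108315758381394), np.float64(-0.9999873819581295)) w 37.609694199788414 [ 0.2  0.3 -1.4]
```

Call:
apply_moves --deltas '[0,0,-0.0005,0,0,0,-0.001,0,0,0,-0.001,0]'

```text
time: 19.9
ee_pos: [411.2, -244.8, 34.4]
tool_rot: [-1.507, 0.504, -0.51]
ft_force: [-1.1, 2.5, 3.5]
gripper_width: 0.441
```

Call:
apply_moves --deltas '[0,0,0,0,0,0,0,0,0,0,0,0,0,0,0,0,0,0,0,0,0,0,0,0,0,0,0,0,0,0,0,0]' --hand 0.0854

```text
time: 20.7
ee_pos: [411.2, -244.8, 34.4]
tool_rot: [-1.507, 0.504, -0.51]
ft_force: [-0.3, 0.2, -0.5]
gripper_width: 1.0
```

Call:
apply_moves --deltas '[0,0,0.02,0,0,0,0.05,0,0,0,0.1,0,0,0,0.15,0,0,0,0.195,0,-0.02,0.04,0.195,-8,-0.02,0.08,0.195,-16,-0.02,0.12,0.195,-23.6,-0.02,0.16,0.195,-23.6,-0.02,0.2,0.195,-23.6,-0.02,0.24,0.195,-23.6,-0.02,0.24,0.195,-23.6]'

```text
time: 21.9
ee_pos: [390.9, -1.2, 229.4]
tool_rot: [-1.407, 0.816, -0.823]
ft_force: [0.3, -0.6, 0.0]
gripper_width: 0.998
```

```bash
python3 snap.py 12; python3 - <<'E'
from h import *
t=load("top12.npz")["frame"][:,:,::-1];s=load("side12.npz")["frame"][:,:,::-1]
cv2.imwrite("pics/p12.png",cv2.convertScaleAbs(np.vstack([np.hstack([cv2.resize(t[125:185,245:310],(390,360),interpolation=cv2.INTER_CUBIC),cv2.resize(s[160:220,195:260],(390,360),interpolation=cv2.INTER_CUBIC)]),np.hstack([cv2.resize(t[130:250,310:440],(260,240)),cv2.resize(s[100:220,240:400],(520,240))])]),alpha=1.6))
for n in("top","side"):
  c=load(f"{n}12.npz");P=cloud(c)
  q=P.reshape(-1,3)[(masks(c)[0]).ravel()]
  q=q[(abs(q[:,0]-628)<90)&(abs(q[:,1]-142)<90)]
  d=np.array([np.cos(np.radians(28)),np.sin(np.radians(28))])
  for a,b in((14,28),(50,64),(64,74),(74,84),(84,100),(100,120)):
    k=q[(q[:,2]>a)&(q[:,2]<b)]
    if len(k)>3:
        s_=(k[:,:2]-[628,142])@d;l=(k[:,:2]-[628,142])@[-d[1],d[0]];print(n,a,b,len(k),np.percentile(s_,[0,5,50,95,100]).round(),np.percentile(l,[0,5,50,95,100]).round())
E
```

```text
22.0 [391.1  -4.2 229.4] jaw (np.float64(-60.56379638776268), np.float64(-0.999984484141601)) w 85.44267845851813 [-0.6 -0.1  0.2]
top 14 28 45 [-28. -17.   1.  20.  22.] [-4.  1. 16. 23. 23.]
top 50 64 6 [-21. -21. -12.  25.  27.] [ 3.  4. 14. 15. 15.]
top 64 74 9 [-27. -25. -18.  15.  20.] [-16.  -8.   9.  14.  15.]
top 74 84 118 [-50. -28.   2.  25.  33.] [-14. -12.   2.  13.  15.]
top 84 100 49 [-56. -53. -21.  28.  37.] [-13.  -8.  -0.   9.  13.]
top 100 120 21 [-48. -38. -25.  34.  38.] [-8. -6.  0.  8.  9.]
side 14 28 109 [-17. -14.   3.  27.  29.] [-13.  -8.  11.  28.  31.]
side 50 64 23 [-26. -24. -15.  28.  29.] [ 3.  7. 17. 20. 23.]
side 64 74 32 [-39. -37. -20.  27.  29.] [ 4.  4. 14. 20. 22.]
side 74 84 106 [-56. -46.  -3.  25.  31.] [-2.  1.  9. 18. 19.]
side 84 100 42 [-59. -56.   3.  35.  39.] [ 3.  3. 10. 15. 16.]
side 100 120 9 [-29. -29.  32.  37.  37.] [10. 10. 11. 14. 15.]
```

View pics/p12.png

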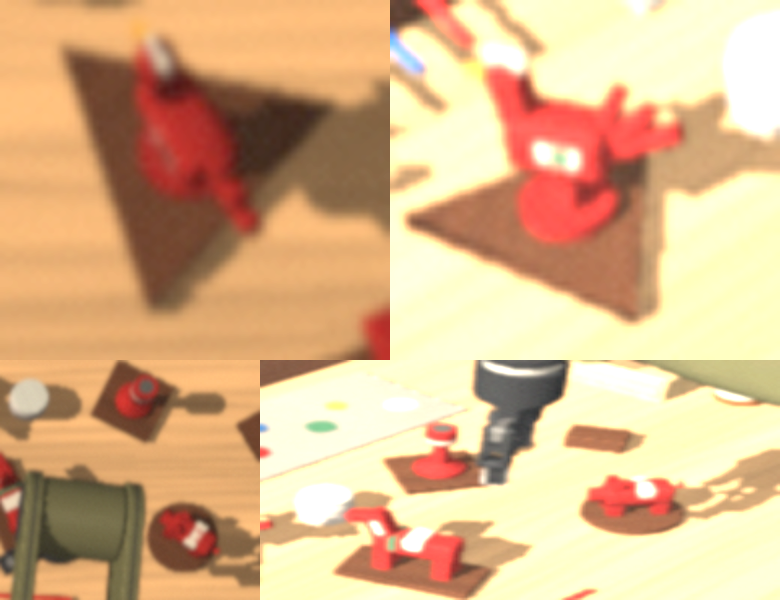

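The pig stands on the round board. The rooster's body is centred at about (629, 142.5), heading about 29°.

Call:
apply_moves --deltas '[0.04,0.024,0,0,0.08,0.049,0,0,0.12,0.074,0,0,0.16,0.098,0,0,0.2,0.123,0,0,0.23,0.143,0,0,0.238,0.147,0,0,0.238,0.147,0,0]'

```text
time: 22.8
ee_pos: [630.1, 141.5, 228.4]
tool_rot: [-1.408, 0.821, -0.827]
ft_force: [0.2, -0.7, -0.3]
gripper_width: 0.997
```

Call:
apply_moves --deltas '[0,0,0,0,0,0,-0.04,0,0,0,-0.08,0,0,0,-0.12,0,0,0,-0.15,0,0,0,-0.17,0,0,0,-0.18,0,0,0,-0.182,0,0,0,-0.182,0]'

```text
time: 23.7
ee_pos: [630.4, 141.0, 47.5]
tool_rot: [-1.407, 0.82, -0.829]
ft_force: [-0.6, 1.1, 0.7]
gripper_width: 1.003
```

Call:
apply_moves --deltas '[0,0,0,0,0,0,0,0,0,0,0,0,0,0,0,0,0,0,0,0,0,0,0,0,0,0,0,0]' --hand 0.0 --grip_force 35

```text
time: 24.4
ee_pos: [631.0, 141.2, 48.3]
tool_rot: [-1.406, 0.819, -0.829]
ft_force: [-0.7, 1.1, 5.1]
gripper_width: 0.373
```

```bash
python3 snap.py 13
```

```text
24.5 [631.  141.2  48.4] jaw (np.float64(-60.67231764652273), np.float64(-0.9999783488056749)) w 31.761584596302693 [-0.7  1.1  4.6]
```

Call:
apply_moves --deltas '[0,0,0.02,0,0,0,0.05,0,0,0,0.09,0,-0.035,0.02,0.11,0,-0.075,0.043,0.11,0,-0.115,0.066,0.11,0,-0.155,0.09,0.11,0,-0.195,0.113,0.11,0,-0.225,0.13,0.11,0,-0.238,0.138,0.11,0,-0.238,0.138,0.11,0,-0.238,0.138,0.11,0]'

```text
time: 25.7
ee_pos: [393.5, 279.0, 158.2]
tool_rot: [-1.406, 0.818, -0.829]
ft_force: [-0.0, -0.0, -1.3]
gripper_width: 0.37
```

```bash
python3 snap.py 14; python3 - <<'E'
from meas import *
c=load("top14.npz");f=c["frame"].astype(float)
for th in (1.4,1.5):
    m=np.zeros(f.shape[:2],np.uint8);m[128:180,250:305]=((f[...,0]>th*f[...,1])&(f[...,0]<100)&(f[...,0]>14))[128:180,250:305]
    m=max(comps(m),key=np.sum);y,x=np.nonzero(m);q=plane(c,np.c_[x,y],12).astype(np.float32)
    t=cv2.minEnclosingTriangle(q[:,None])[1].reshape(3,2);print(th,len(q),"mean",q.mean(0),t.mean(0),np.linalg.norm(t-np.roll(t,1,0),axis=1),t.tolist())
t=c["frame"][:,:,::-1];s=load("side14.npz")["frame"][:,:,::-1]
cv2.imwrite("pics/p14.png",cv2.convertScaleAbs(np.hstack([cv2.resize(t[125:185,245:310],(390,360),interpolation=cv2.INTER_CUBIC),cv2.resize(s[150:280,180:310],(360,360),interpolation=cv2.INTER_CUBIC)]),alpha=1.6))
E
```

```text
25.8 [394.1 278.7 158.3] jaw (np.float64(-60.74322766953573), np.float64(-0.9999764170482434)) w 31.418125360346995 [ 0.8 -0.5 -0.7]
1.4 899 mean [634.0052  146.91353] [633.7741  146.86108] [145.78667 143.8632  146.81783] [[690.8098754882812, 207.47605895996094], [659.4769897460938, 67.06640625], [551.0355224609375, 166.04075622558594]]
1.5 813 mean [633.9134  147.27509] [634.3671  146.71965] [139.36182 139.0859  138.19066] [[658.1197509765625, 69.72117614746094], [556.5126342773438, 164.6995086669922], [688.468994140625, 205.7382354736328]]
```

View pics/p14.png

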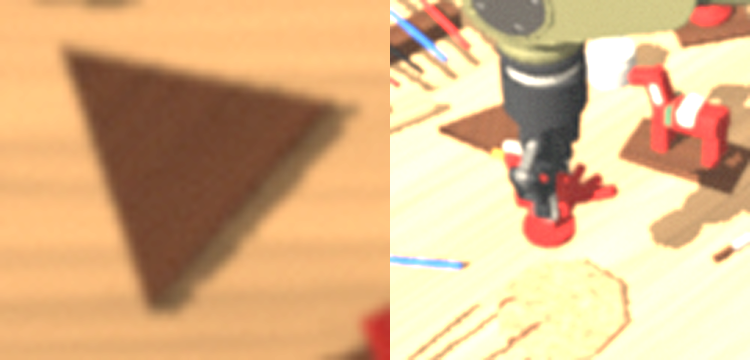

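The triangle is empty with its centroid at (634, 147). The rooster hangs upright, so I'm lowering it onto the mat.

Call:
apply_moves --deltas '[0,0,-0.04,0,0,0,-0.075,0,0,0,-0.098,0,0,0,-0.107,0,0,0,-0.111,0,0,0,-0.1135,0,0,0,-0.1145,0,0,0,-0.1145,0,0,0,-0.1145,0]'

```text
time: 26.7
ee_pos: [394.7, 279.1, 44.8]
tool_rot: [-1.404, 0.819, -0.831]
ft_force: [0.0, -0.6, -1.0]
gripper_width: 0.371
```

```bash
python3 snap.py 15
```

```text
26.8 [394.5 279.   44.5] jaw (np.float64(-60.73485559691924), np.float64(-0.9999685522191948)) w 31.65340563651332 [ 0.4 -0.2 -1. ]
```

Call:
apply_moves --deltas '[0,0,-0.0005,0,0,0,-0.001,0,0,0,-0.001,0]'

```text
time: 27.1
ee_pos: [394.6, 279.1, 44.3]
tool_rot: [-1.405, 0.819, -0.83]
ft_force: [-1.9, -1.4, 6.1]
gripper_width: 0.37
```

Call:
apply_moves --deltas '[0,0,0,0,0,0,0,0,0,0,0,0,0,0,0,0,0,0,0,0,0,0,0,0,0,0,0,0,0,0,0,0]' --hand 0.0854

```text
time: 27.9
ee_pos: [394.6, 279.1, 44.3]
tool_rot: [-1.405, 0.819, -0.83]
ft_force: [-0.7, 0.5, -0.6]
gripper_width: 1.0
```

Call:
apply_moves --deltas '[0,0,0.02,0,0,0,0.05,0,0,0,0.1,0,0,0,0.15,0,0,0,0.185,0,0.02,-0.04,0.185,0,0.04,-0.08,0.185,0,0.06,-0.12,0.185,0,0.08,-0.16,0.185,0,0.1,-0.2,0.185,0,0.12,-0.24,0.185,0,0.14,-0.28,0.185,0]'

```text
time: 29.1
ee_pos: [535.1, -2.7, 229.4]
tool_rot: [-1.405, 0.819, -0.831]
ft_force: [0.3, -0.5, 1.2]
gripper_width: 0.999
```

Call:
apply_moves --deltas '[0.02,-0.04,0,0,0.04,-0.08,0,0,0.065,-0.12,0,0,0.085,-0.155,0,0,0.094,-0.17,0,0,0.094,-0.171,0,0,0.094,-0.171,0,0]'

```text
time: 29.8
ee_pos: [628.7, -173.1, 229.0]
tool_rot: [-1.404, 0.82, -0.83]
ft_force: [-0.1, -0.1, 0.3]
gripper_width: 1.0
```

```bash
python3 snap.py 16; python3 - <<'E'
from h import *
t=load("top16.npz")["frame"][:,:,::-1];s=load("side16.npz")["frame"][:,:,::-1]
cv2.imwrite("pics/p16.png",cv2.convertScaleAbs(np.hstack([cv2.resize(t[120:260,190:440],(400,280)),cv2.resize(s[100:290,180:380],(400,280),interpolation=cv2.INTER_CUBIC)]),alpha=1.6))
c=load("side16.npz");P=cloud(c)
q=P.reshape(-1,3);q=q[(abs(q[:,0]-628)<60)&(abs(q[:,1]+172)<60)&(q[:,2]>94)&(q[:,2]<106)];print("cup side",len(q),q.mean(0),cv2.minEnclosingCircle(q[:,:2].astype(np.float32)))
E
```

```text
29.9 [ 628.6 -172.3  229.4] jaw (np.float64(-60.66776798521918), np.float64(-0.9999692094341766)) w 85.47027369092143 [ 0.  -0.2 -0.4]
cup side 57 [ 625.42231858 -166.07925787   98.81877219] ((625.0204467773438, -166.94515991210938), 20.11837387084961)
```

View pics/p16.png

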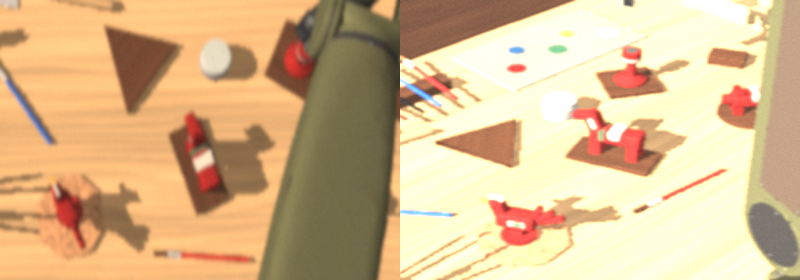

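The rooster stands on the mat. Descending on the candlestick cup.

Call:
apply_moves --deltas '[0,0.001,-0.04,0,0,0.001,-0.08,0,0,0.001,-0.12,0,0,0.001,-0.145,0,0,0.001,-0.16,0,0,0.001,-0.165,0,0,0.001,-0.165,0,0,0.001,-0.165,0]'

```text
time: 30.7
ee_pos: [629.9, -171.4, 66.6]
tool_rot: [-1.404, 0.815, -0.832]
ft_force: [0.5, 0.3, 0.5]
gripper_width: 1.0
```

Call:
apply_moves --deltas '[0,0,0,0,0,0,0,0,0,0,0,0,0,0,0,0,0,0,0,0,0,0,0,0,0,0,0,0]' --hand 0.0 --grip_force 35

```text
time: 31.4
ee_pos: [630.2, -171.5, 67.4]
tool_rot: [-1.404, 0.815, -0.832]
ft_force: [-2.0, 1.8, 5.2]
gripper_width: 0.407
```

```bash
python3 snap.py 17
```

```text
31.5 [ 630.2 -171.5   67.4] jaw (np.float64(-60.64783785810002), np.float64(-0.9999309414630578)) w 34.84345112504336 [-0.9  1.8  5.2]
```

Call:
apply_moves --deltas '[0,0,0.02,0,0,0,0.05,0,0,0,0.09,0,0,0.04,0.12,0,0,0.085,0.12,0,0,0.13,0.12,0,0,0.175,0.12,0,0,0.22,0.12,0,0.004,0.265,0.12,0,0.004,0.305,0.12,0,0.004,0.318,0.12,0,0.004,0.318,0.12,0]'

```text
time: 32.7
ee_pos: [633.6, 148.1, 186.3]
tool_rot: [-1.406, 0.813, -0.829]
ft_force: [-0.1, -0.3, -0.8]
gripper_width: 0.403
```

```bash
python3 snap.py 18; python3 - <<'E'
from meas import *
c=load("top18.npz");f=c["frame"].astype(float)
for th in (1.4,1.5):
    m=np.zeros(f.shape[:2],np.uint8);m[124:178,350:402]=((f[...,0]>th*f[...,1])&(f[...,0]<100)&(f[...,0]>14))[124:178,350:402]
    m=max(comps(m),key=np.sum);y,x=np.nonzero(m);q=plane(c,np.c_[x,y],12).astype(np.float32)
    print(th,len(q),"mean",q.mean(0),cv2.minAreaRect(q))
t=c["frame"][:,:,::-1];s=load("side18.npz")["frame"][:,:,::-1]
cv2.imwrite("pics/p18.png",cv2.convertScaleAbs(np.hstack([cv2.resize(t[110:220,230:420],(400,240)),cv2.resize(s[80:230,180:360],(360,240),interpolation=cv2.INTER_CUBIC)]),alpha=1.6))
E
```

```text
32.8 [634.  145.7 186.6] jaw (np.float64(-60.65230741164041), np.float64(-0.9999405737356243)) w 34.699715104856885 [-0.8 -0.  -2.2]
1.4 894 mean [ 629.52655 -171.3501 ] ((629.78955078125, -171.7795867919922), (95.95402526855469, 98.5311050415039), 61.651206970214844)
1.5 473 mean [ 635.9201  -176.52089] ((629.1494140625, -171.44837951660156), (93.14723205566406, 94.09730529785156), 61.62523651123047)
```

View pics/p18.png

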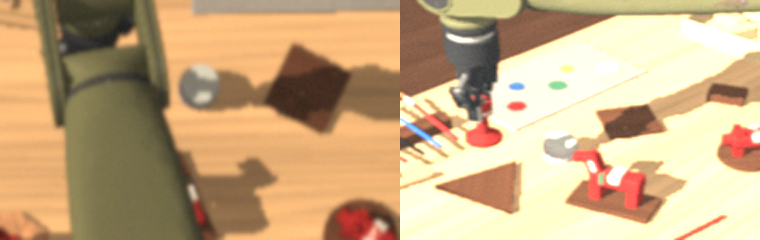

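The candlestick hangs upright, and the empty square board is centred at (629.5, -171.5).

Call:
apply_moves --deltas '[0,0.001,-0.04,0,0,0.001,-0.08,0,0,0.001,-0.1,0,0,0.001,-0.112,0,0,0.001,-0.117,0,0,0.001,-0.1195,0,0,0.001,-0.1205,0,0,0.001,-0.1205,0,0,0.001,-0.1205,0]'

```text
time: 33.7
ee_pos: [634.8, 146.8, 67.4]
tool_rot: [-1.404, 0.814, -0.833]
ft_force: [0.8, 0.4, -0.5]
gripper_width: 0.407
```

```bash
python3 snap.py 19
```

```text
33.8 [634.8 146.9  67.4] jaw (np.float64(-60.63803247021118), np.float64(-0.9999156175494404)) w 34.91514636479992 [-0.8  0.2  0.5]
```

Call:
apply_moves --deltas '[0,0,-0.0005,0,0,0,-0.001,0,0,0,-0.001,0]'

```text
time: 34.1
ee_pos: [635.3, 147.1, 67.3]
tool_rot: [-1.403, 0.813, -0.834]
ft_force: [-0.9, 1.0, 3.7]
gripper_width: 0.405
```

Call:
apply_moves --deltas '[0,0,0,0,0,0,0,0,0,0,0,0,0,0,0,0,0,0,0,0,0,0,0,0,0,0,0,0,0,0,0,0]' --hand 0.0854

```text
time: 34.9
ee_pos: [635.3, 147.1, 67.4]
tool_rot: [-1.403, 0.813, -0.834]
ft_force: [1.1, -0.4, -0.1]
gripper_width: 0.995
```

Call:
apply_moves --deltas '[0,0,0.02,0,0,0,0.05,0,0,0,0.1,0,0,0,0.15,0,-0.04,0.022,0.163,0,-0.08,0.044,0.163,0,-0.12,0.066,0.163,0,-0.16,0.088,0.163,0,-0.2,0.11,0.163,0,-0.235,0.13,0.163,0,-0.24,0.132,0.163,0,-0.24,0.132,0.163,0]'

```text
time: 36.1
ee_pos: [394.7, 279.6, 230.7]
tool_rot: [-1.403, 0.81, -0.833]
ft_force: [0.1, -0.1, 0.6]
gripper_width: 1.002
```

```bash
python3 snap.py 20; python3 - <<'E'
from h import *
c=load("top20.npz");P=cloud(c).reshape(-1,3)
q=P[(abs(P[:,0]-634)<50)&(abs(P[:,1]-147)<50)&(P[:,2]>92)&(P[:,2]<108)];print("cup",len(q),cv2.minEnclosingCircle(q[:,:2].astype(np.float32)))
E
```

```text
36.2 [396.  278.9 230.6] jaw (np.float64(-60.6520354035072), np.float64(-0.9998893643384898)) w 85.29095440510021 [-0.7  0.3 -0.5]
cup 119 ((634.5828857421875, 145.76596069335938), 18.47248077392578)
```

Candlestick placed (cup at 634.6, 145.8). Picking up the rooster.

Call:
apply_moves --deltas '[-0.001,0,-0.04,0,-0.001,0,-0.08,0,-0.001,0,-0.12,0,-0.001,0,-0.15,0,-0.001,0,-0.175,0,-0.001,0,-0.184,0,-0.001,0,-0.187,0,-0.001,0,-0.187,0,-0.001,0,-0.187,0]'

```text
time: 37.1
ee_pos: [396.4, 279.4, 45.2]
tool_rot: [-1.4, 0.811, -0.836]
ft_force: [-0.7, 0.4, 0.0]
gripper_width: 1.0
```

Call:
apply_moves --deltas '[0,0,0,0,0,0,0,0,0,0,0,0,0,0,0,0,0,0,0,0,0,0,0,0,0,0,0,0]' --hand 0.0 --grip_force 35

```text
time: 37.8
ee_pos: [396.8, 279.7, 45.8]
tool_rot: [-1.399, 0.811, -0.836]
ft_force: [-1.3, 0.3, 5.8]
gripper_width: 0.37
```

```bash
python3 snap.py 21
```

```text
37.9 [396.8 279.7  45.8] jaw (np.float64(-60.67858967373966), np.float64(-0.9998353591883999)) w 31.351027807907837 [-0.6 -0.   5.4]
```

Call:
apply_moves --deltas '[0,0,0.02,0,0,0,0.05,0,0,0,0.09,0,0,0,0.13,0,0,0,0.155,0,0.02,-0.038,0.16,0,0.04,-0.077,0.16,0,0.06,-0.115,0.16,0,0.08,-0.153,0.16,0,0.1,-0.191,0.16,0,0.12,-0.23,0.16,0,0.14,-0.268,0.16,0]'

```text
time: 39.1
ee_pos: [536.6, 9.9, 204.5]
tool_rot: [-1.4, 0.812, -0.835]
ft_force: [0.3, 0.2, -1.1]
gripper_width: 0.367
```

Call:
apply_moves --deltas '[0.02,-0.038,0,0,0.04,-0.077,0,0,0.06,-0.115,0,0,0.08,-0.153,0,0,0.092,-0.176,0,0,0.095,-0.182,0,0,0.095,-0.182,0,0,0.095,-0.182,0,0]'

```text
time: 39.9
ee_pos: [630.9, -171.1, 203.6]
tool_rot: [-1.4, 0.814, -0.833]
ft_force: [0.0, 0.2, -1.0]
gripper_width: 0.371
```

```bash
python3 snap.py 22; python3 - <<'E'
from h import *
t=load("top22.npz")["frame"][:,:,::-1];s=load("side22.npz")["frame"][:,:,::-1]
cv2.imwrite("pics/p22.png",cv2.convertScaleAbs(np.hstack([cv2.resize(t[110:250,230:430],(400,280)),cv2.resize(s[80:230,200:400],(380,280),interpolation=cv2.INTER_CUBIC)]),alpha=1.6))
E
```

```text
40.0 [ 631.1 -170.7  204.3] jaw (np.float64(-60.61487832857448), np.float64(-0.9998785059547086)) w 31.26661615509848 [ 0.9  0.8 -1.2]
```

View pics/p22.png

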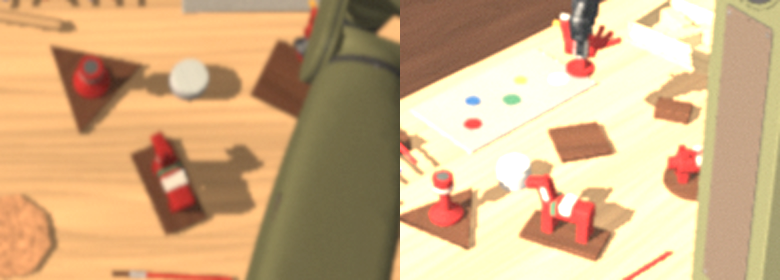

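Candlestick and horse stand on their boards, and the rooster hangs upright over the square. Lowering by 0.154.

Call:
apply_moves --deltas '[0.001,0.001,-0.04,0,0.001,0.001,-0.08,0,0.001,0.001,-0.12,0,0.001,0.001,-0.14,0,0.001,0.001,-0.149,0,0.001,0.001,-0.153,0,0.001,0.001,-0.1545,0,0.001,0.001,-0.155,0,0.001,0.001,-0.155,0]'

```text
time: 40.9
ee_pos: [633.2, -170.1, 51.0]
tool_rot: [-1.4, 0.81, -0.835]
ft_force: [-0.1, 0.2, -0.4]
gripper_width: 0.376
```

```bash
python3 snap.py 23
```

```text
41.0 [ 632.8 -170.    50.6] jaw (np.float64(-60.615797159236244), np.float64(-0.9998471737174508)) w 31.516910165433462 [ 0.  -0.  -0.7]
```

Call:
apply_moves --deltas '[0,0,-0.001,0,0,0,-0.0015,0,0,0,-0.0015,0,0,0,-0.0015,0]'

```text
time: 41.4
ee_pos: [633.3, -170.2, 49.9]
tool_rot: [-1.4, 0.81, -0.836]
ft_force: [-0.4, 0.1, 3.8]
gripper_width: 0.371
```

Call:
apply_moves --deltas '[0,0,0,0,0,0,0,0,0,0,0,0,0,0,0,0,0,0,0,0,0,0,0,0,0,0,0,0,0,0,0,0]' --hand 0.0854

```text
time: 42.2
ee_pos: [633.3, -170.2, 49.9]
tool_rot: [-1.4, 0.81, -0.836]
ft_force: [-0.9, -0.3, -0.8]
gripper_width: 1.0
```

Call:
apply_moves --deltas '[0,0,0.02,0,0,0,0.05,0,0,0,0.1,0,0,0,0.15,0,0,0,0.18,0,-0.03,0.04,0.18,0,-0.06,0.08,0.18,0,-0.09,0.12,0.18,0,-0.12,0.16,0.18,0,-0.15,0.2,0.18,0,-0.18,0.24,0.18,0,-0.21,0.28,0.18,0]'

```text
time: 43.4
ee_pos: [421.8, 110.9, 230.0]
tool_rot: [-1.399, 0.81, -0.837]
ft_force: [0.9, 1.0, -0.1]
gripper_width: 0.997
```

Call:
apply_moves --deltas '[-0.02,0.04,0,0,-0.02,0.08,0,0,-0.02,0.12,0,0,-0.02,0.16,0,0,-0.02,0.18,0,0,-0.02,0.18,0,0,-0.02,0.18,0,0]'

```text
time: 44.1
ee_pos: [401.6, 290.8, 229.8]
tool_rot: [-1.4, 0.809, -0.836]
ft_force: [-0.6, 0.1, -0.9]
gripper_width: 0.999
```

```bash
python3 snap.py 24; python3 - <<'E'
from h import *
t=load("top24.npz")["frame"][:,:,::-1];s=load("side24.npz")["frame"][:,:,::-1]
cv2.imwrite("pics/p24.png",cv2.convertScaleAbs(np.hstack([cv2.resize(t[110:250,240:440],(440,308)),cv2.resize(s[90:230,200:380],(350,308),interpolation=cv2.INTER_CUBIC)]),alpha=1.6))
c=load("top24.npz");P=cloud(c).reshape(-1,3);red=masks(c)[0].ravel()
def band(n,x,y,z0,z1,r=70):
    q=P[(np.hypot(P[:,0]-x,P[:,1]-y)<r)&(P[:,2]>z0)&(P[:,2]<z1)];print(n,len(q),cv2.minAreaRect(q[:,:2].astype(np.float32)));return q
band("horse",464,26,70,88);band("pig",411,-242,55,72);band("cup",634,147,92,108,40)
d=np.radians(29.3);d=np.array([np.cos(d),np.sin(d)])
for z in((14,28),(74,84)):
    q=band("rooster",629.5,-171.5,*z) if z[0]>20 else P[red&(np.hypot(P[:,0]-629.5,P[:,1]+171.5)<70)&(P[:,2]>14)&(P[:,2]<28)]
    k=q[:,:2]-[629.5,-171.5];print(np.percentile(k@d,[5,50,95]).round(1),np.percentile(k@[-d[1],d[0]],[5,50,95]).round(1))
q=P[(np.hypot(P[:,0]-630,P[:,1]+4)<45)&(P[:,2]>38)&(P[:,2]<52)];print("tin",q.mean(0))
c0=load("top0.npz");P=cloud(c0).reshape(-1,3);q=P[(np.hypot(P[:,0]-630,P[:,1]+4)<45)&(P[:,2]>38)&(P[:,2]<52)];print("tin0",q.mean(0))
E
```

```text
44.2 [401.9 290.1 230. ] jaw (np.float64(-60.720035636869426), np.float64(-0.9998152751182252)) w 85.84525187956002 [ 0.4 -0.3 -0.2]
horse 282 ((465.2616882324219, 24.512622833251953), (84.98451232910156, 35.51942825317383), 22.195480346679688)
pig 317 ((415.0996398925781, -240.85983276367188), (95.97406768798828, 38.8582763671875), 54.309661865234375)
cup 116 ((634.0894165039062, 145.56500244140625), (34.995689392089844, 33.03289031982422), 56.205806732177734)
[-15.9   5.4  26.5] [ 3.6 12.1 22.5]
rooster 150 ((619.7178344726562, -177.8873291015625), (94.42237854003906, 33.87486267089844), 27.459836959838867)
[-41.9   1.1  27.2] [-14.3   2.8  14.2]
tin [630.54637751  -5.85527148  46.1679483 ]
tin0 [631.23249756  -5.99702059  46.25650065]
```

View pics/p24.png

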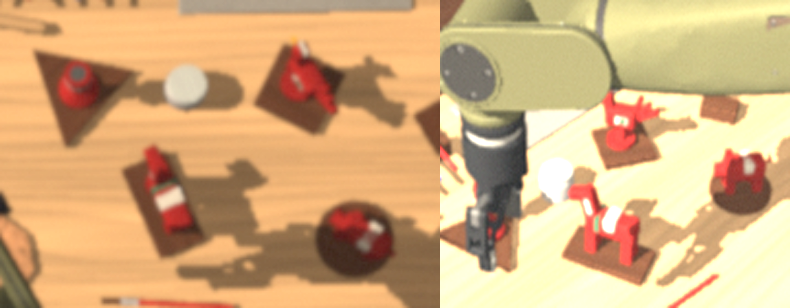

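All four pieces stand upright and centred to within about 5 mm. The tin has not moved and the gripper is clear, so I'm handing in.

```bash
python3 -c "
from rig import workorder;print(workorder.sign_off())"
```

```text
the job is handed in; nothing more can be done
None
```

All four pieces are on their own boards and the job is handed in, after about 44 s of robot time. Sign-off reports no verdict, so success is by my own checks only.

I worked it as two swaps over the cork mat. First the pig went to the mat, the horse to the long board and the pig to the round board. Then the rooster went to the mat, the candlestick to the triangle and the rooster to the square.

**Last checks, from the top camera and two views:**
- **Pieces:** all stand upright, with centres within about 2–5 mm of their boards' centres.
- **Horse:** its length is within about 0.5° of the board's.
- **Paint tin:** it reads within 1 mm of where it started.
- **Gripper:** open and clear of everything at 230 mm height.

**Where checks disagreed:**
- The side camera put the long board several millimetres (nominally about 16 mm) from the top camera's estimate. Part of that is the visible board edge. I used the top camera, which agreed with where the gripper closed.
- Shadows spoiled some board measurements. I repeated those with a looser colour mask.

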